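# Show the bearing ball under the ring lamp

## Task

Two alike aluminium trays lie on the inspection bench; pick up the one with the loose steel ball in its pocket by its upright fin and carry it nearly level, so that the ball never leaves the pocket. Slide the pocket end straight in through the open front of the inspection stand and finish while holding it there in the gripper: level and still, with the pocket centred under the ring lamp and the ball at the height of the two little pointers, the tray touching nothing but the gripper. Do not bump the stand hard, and leave the empty tray, the red bin and the black blocks where they are.

Things in the scene. Friction and masses are not known exactly. Their poses are not given: they have to be found in the camera images.
- tray: Loose aluminium tray with the ball, 0.15 to 0.3 kg: deck 200 x 60 x 6 mm (x, y, z). Origin: centre of its underside; x from fin end to pocket end, z up. Fin at x = -75 mm: 34 mm long (x), 14 mm thick (y), top at z = 56 mm. Pocket at x = +75 mm: round rim 3 mm high on the deck, 32 mm inside, 40 mm outside diameter. Starts left or right of the stand, fin end towards the robot.
- tray_fin (a point): Grip point in the fin of the loaded tray, on its centreline, 36 mm above the deck's underside and 20 mm below the fin's top. Axes as the tray: close the fingers along y.
- tray_pocket (a point): Where the ball's centre sits when the ball is in the middle of the loaded tray's pocket: 150 mm to +x of the fin, 18 mm above the deck's underside, 12 mm above the deck's top. Axes as the tray.
- ball_center (a point): Centre of the steel ball, 24 mm in diameter, 56 g, that lies loose in the tray's pocket; it can roll about 8 mm to any side before the rim stops it, and climbs out if the tray is tipped beyond about 22 degrees or jerked hard.
- stand: Grey inspection stand, fixed. Origin: centre of its underside; open front at its -x, towards the robot; z up. Base 120 x 130 x 40 mm; on it two cheeks 90 mm long (x), 12 mm thick, 80 mm high leave an opening 90 mm wide (y), z 40 to 120 mm, open front and back; on top a black ring lamp, 120 mm outside, 68 mm inside diameter, z 120 to 140 mm.
- stand_gauge (a point): Viewing point in the stand, on the ring lamp's axis, 83 mm above the stand's underside, midway between two small steel pointers (8 mm high, standing about 5 mm out of the cheeks' inner faces): the tray's pocket point belongs here. Axes as the stand.
- empty_tray: Bystander: a tray of the same shape and material, but with no ball, on the other side of the stand. Origin: centre of its underside, x from fin to pocket.
- reject_bin: Bystander: open red plastic bin, 200 x 130 x 70 mm (x, y, z), loose. Origin: centre of its underside.
- block_a: Bystander: black machined block with a step, 70 x 45 x 28 mm, loose. Origin: centre of its underside.
- block_b: Bystander: second black block of the same shape.
There are look-alikes about, which are no part of the job. There is more than one size of the stand; the one meant has the size given above.

How it is judged:
On the way, in this order (a step that is already met when the one before it is completed fails the run):
1. the loaded tray is lifted off the bench in the gripper, nearly level, the ball in its pocket (height (world z) of tray above 0.03 m and contact force between tray and the fingers above 1 N and distance between ball_center and tray_pocket below 0.015 m and angle between tray's own z axis and vertical below 0.25 rad), for 0.2 s.
2. the pocket end is in front of the stand's opening, between the levels of base and lamp and in line with the gap, as it is slid in from the front (x of tray_pocket in the frame of stand_gauge between -0.13 and -0.03 m and y of tray_pocket in the frame of stand_gauge between -0.03 and 0.03 m and z of tray_pocket in the frame of stand_gauge between -0.03 and 0.03 m and contact force between tray and the fingers above 1 N and distance between ball_center and tray_pocket below 0.015 m), for 0.04 s.
At the end, for the whole second after the job is handed in: Gripper still holds the tray: still, level within 4 degrees, pocket point within 15 mm of the viewing point sideways and 15 mm in height, ball in the pocket, tray touching no stand, bin or other tray; bystanders within 30 mm of their starts (horizontal distance between tray_pocket and stand_gauge below 0.015 m and z of tray_pocket in the frame of stand_gauge between -0.015 and 0.015 m and angle between tray's own z axis and vertical below 0.07 rad and distance between ball_center and tray_pocket below 0.015 m and contact force between tray and the fingers above 1 N and contact force between tray and stand below 0.05 N and contact force between tray and empty_tray below 0.05 N and contact force between tray and reject_bin below 0.05 N and linear speed of tray below 0.02 m/s and angular speed of tray below 0.15 rad/s and distance of each of empty_tray, reject_bin, block_a, block_b from where it was at the start of the episode below 0.03 m); the arm keeps its last pose, push and grip.
It fails at once if the ball leaves the pocket (more than 15 mm from the pocket point) (distance between ball_center and tray_pocket above 0.015 m).
It fails at once if the loaded tray is tipped more than 23 degrees (0.4 rad) (angle between tray's own z axis and vertical above 0.4 rad).
It fails at once if the tray strikes the stand with more than 15 N (contact force between tray and stand above 15 N).
It fails at once if the arm or fingers strike the stand with more than 15 N (contact force between any of the arm, the fingers and stand above 15 N).
It fails at once if a bystander is pushed more than 30 mm (distance of any of empty_tray, reject_bin, block_a, block_b from where it was at the start of the episode above 0.03 m).
It also fails if it takes over 58 s, if anything falls off the work surface, if the arm or the gripper's body presses on something with over 40 N, if the wrist force passes 120 N, or if a joint passes its speed limit or range.

## Robot

A 7-joint arm with a two-finger parallel gripper is mounted at the origin on the work surface. World frame = base frame: x ahead of the robot, y to its left, z up, the work surface at z = 0. Lengths are in m, angles in rad, forces in N, time in s.
With the tool pointing down it reaches from about 0.35 to 0.9 m from the base axis. Payload 8.1 kg.
Tool frame: the origin (TCP) lies at the very end of the fingers, on their centre line; the grasp point (between the pads) lies 19 mm behind it (arm.tcp_to_grasp is the z of the grasp point in the tool frame, in m); z points along the fingers, y is the line along which they close (so a half turn about z gives the same grasp; the last joint's range is limited). The gripper opens to 92 mm and grips with 3 to 60 N. Pads are 19 mm wide; open, the fingers measure 130 mm over their backs; the gripper's body (75 mm by 190 mm) begins 47 mm behind the grasp point.
Start: joints at [1.072, 0.434, 0.025, 1.573, -0.012, 1.134, -0.075], TCP at [0.241, -0.577, 0.227] pointing down, gripper open.
Joint ranges: [-2.62, 2.62], [-0.44, 2.09], [-1.27, 1.32], [0.08, 2.57], [-1.32, 4.46], [0.12, 2], [-2.74, 2.74]. Speed limits (rad/s): [2.22, 2.22, 3.01, 3.01, 3.14, 3.14, 3.14].

## Interface

Orientations are given as a rotation vector (axis times angle).
In Python, from cell import readout, vision, sign_off, arm gives the robot as it stands. The module is installed in compiled form; this text tells all that it offers.
- The arm moves only by the shell command python3 -m creep 'ROWS' [FORCE]. ROWS is JSON, a list of rows, each a list of 5 numbers: the shift along the tool's x, y, z in units of 4 cm (1.0 is 4 cm), then the turn about the tool's z in units of 4 degrees (1.0 is 4 degrees), then the opening, from 0 (shut) to 1 (fully open). A call has 1 to 12 rows; each row shifts and turns the commanded pose from where the row before left it, along the tool's axes as they then stand; what a row does not reach is not made up. A row lasts 1/8 s, in which the tool goes at most 62.5 mm and 10.7 degrees, less where a joint would pass 70% of its speed; a pose out of reach is approached as far as the arm can. A call with a number of a shift or a turn outside -1 to 1 is refused whole. A call with a gripper value outside its range is refused whole. The fingers move at their own pace and stop on an object; FORCE is the grip in N (left out, the last holds). Time passes only in rows, so rows that do not move let the fingers close. It gives the time, the measured TCP pose, the force, the opening and the grip force at its end, in the units of the state.
- readout.observe(): the state, without advancing time (a new reading comes with each control period).
- vision.get_image(name): name is "scene" or "side" or "wrist"; returns a dict with "pixels" (384x512x3 uint8, blue, green, red), "z_map" (384x512 float32, m along the optical axis (not along the pixel's ray), 0 where there is no reading), "camera_matrix" (3x3 intrinsics, pixels), "position" and "rotation" of the camera in the world. Camera axes: x right, y up, looking along -z (the intrinsics and any distortion apply to the point x, -y, -z); pixel columns grow to the right and rows downward; lengths in m; the calibration is good to about 2 mm. The wrist camera is an equidistant fisheye: a pixel r from the principal point sees the ray r / f radians off the axis. A picture is of the moment at which its call begins.
- sign_off(): hands the job in; it is judged then, once.
The state is a dict: "clock": time; "joints": joint angles; "dq": joint speeds; "joint_efforts": joint torques, N m; "position": TCP position; "ee_rot": TCP orientation; "force": force on the tool from outside, world axes, zero at the start; "ft_torque": the same for the moment, N m; "width": opening from 0.0 (shut) to 1.0 (fully open); "gripper_force": force on a finger pad.
Only numpy, scipy, OpenCV 4.12 (cv2) and the standard library are available. Lean on these libraries where they do the work, as an engineer would, in place of code of your own. Each camera call takes 0.05 s, during which the arm holds its last target. There are 200 camera calls.

## Working session

There is one attempt and no reset: what is moved stays moved. The work goes in short steps, Python scripts to look and compute and a shell command to move; the robot and the scene stay as the last step left them, time stands still between calls to the robot, and variables do not carry over. Pictures are saved under pics/ and viewed, at most 10 in all, crops included, and the job is handed in when it is done.

```bash
mkdir -p pics; cat > h.py <<'E'
import numpy as np, cv2
from cell import readout, vision
def grab(n):
    d=vision.get_image(n); np.savez('%s.npz'%n,**{k:np.asarray(v) for k,v in d.items()}); return d
def load(n): return dict(np.load('%s.npz'%n))
def cloud(d):  # world points for pinhole views from z_map
    K=d['camera_matrix'];z=d['z_map'];h,w=z.shape
    u,v=np.meshgrid(np.arange(w),np.arange(h))
    P=np.stack([(u-K[0,2])/K[0,0]*z,-(v-K[1,2])/K[1,1]*z,-z],-1)
    return P@d['rotation'].T+d['position']
E
python3 - <<'E'
from h import *
s=readout.observe(); print({k:np.round(v,3).tolist() for k,v in s.items()})
a=[]
for n in('scene','side'):
    d=grab(n); print(n,np.round(d['position'],3),np.round(d['rotation'],2).tolist(),d['camera_matrix'].tolist(),[k for k in d])
    cv2.imwrite(f'pics/{n}0.png',cv2.resize(d['pixels'],(768,576)))
E
```

```text
{'clock': 0.0, 'joints': [1.072, 0.435, 0.025, 1.574, -0.012, 1.134, -0.075], 'dq': [0.002, -0.001, -0.001, 0.0, 0.0, -0.001, 0.001], 'joint_efforts': [0.0, -66.785, 0.985, -31.445, -0.061, 0.043, 0.0], 'position': [0.241, -0.576, 0.226], 'ee_rot': [-3.079, -0.617, 0.001], 'force': [-0.432, 0.36, 0.225], 'ft_torque': [-0.046, -0.008, -0.019], 'gripper_force': 0.0, 'width': 1.002}
scene [ 1.369 -0.696  1.111] [0.74, 0.32, 0.79] [[446.4718938107784, 0.0, 256.63057241701335], [0.0, 446.4718938107784, 177.60058232549093], [0.0, 0.0, 1.0]] ['pixels', 'z_map', 'camera_matrix', 'position', 'rotation']
side [0.095 0.745 0.894] [0.34, -1.02, -2.38] [[348.02970244261627, 0.0, 251.28097847219766], [0.0, 348.02970244261627, 191.8812280811558], [0.0, 0.0, 1.0]] ['pixels', 'z_map', 'camera_matrix', 'position', 'rotation']
```

View pics/scene0.png

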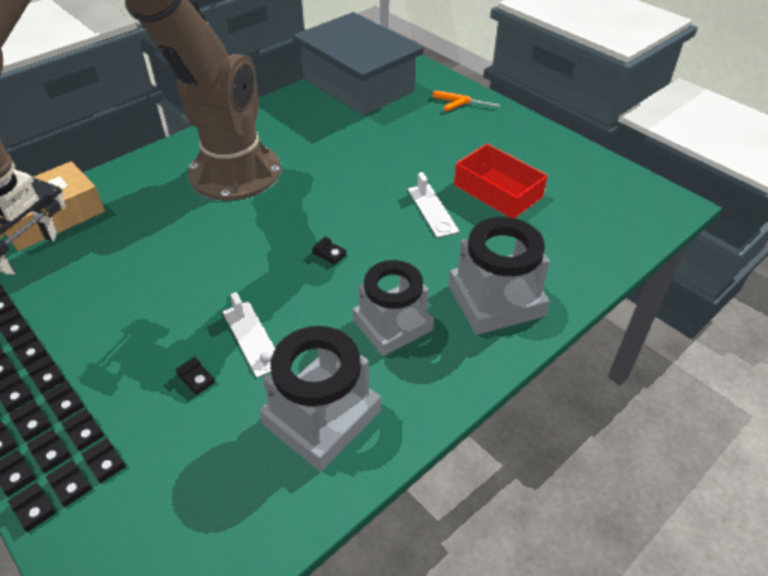

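View pics/side0.png

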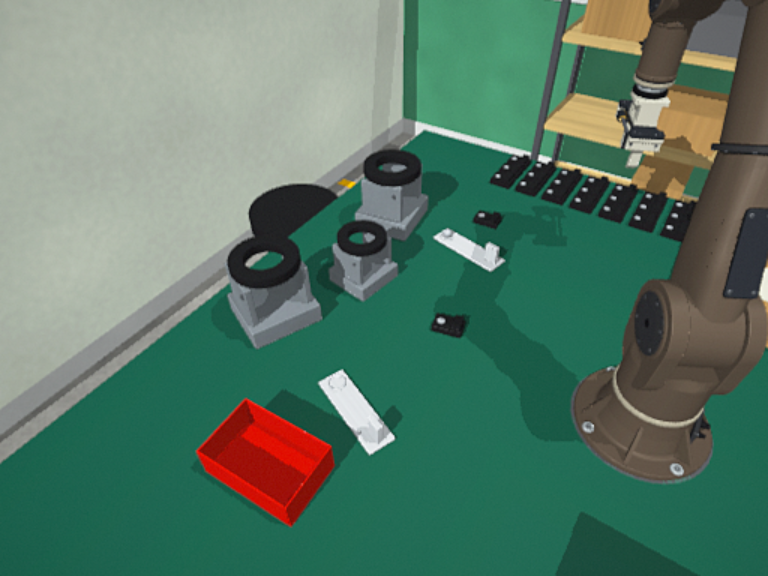

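The scene view shows the loaded tray at about (250,335), with the ball near (266,360). The empty tray is at (432,205) by the bin. There are three stands, with rings at (318,365), (393,283) and (507,245). I'll measure each ring's height and diameter to pick the right one.

```bash
cat >> h.py <<'E'
from scipy.spatial.transform import Rotation as R
def cloud(d):
    K=d['camera_matrix'];z=d['z_map'];h,w=z.shape
    r=d['rotation']; r=R.from_rotvec(r).as_matrix() if r.size==3 else r
    u,v=np.meshgrid(np.arange(w),np.arange(h))
    P=np.stack([(u-K[0,2])/K[0,0]*z,-(v-K[1,2])/K[1,1]*z,-z],-1)
    return P@r.T+d['position']
E
python3 - <<'E'
from h import *
for n in('scene','side'):
    d=load(n);P=cloud(d);px=d['pixels'].astype(int);mx=px.max(2);mn=px.min(2)
    ok=(d['z_map']>0)&(P[...,0]>.3)&(P[...,0]<1.2)&(abs(P[...,1])<.7)
    dark=(ok&(mx<60)&(P[...,2]>.06)).astype(np.uint8)
    print(n,'table z',np.round(np.median(P[...,2][ok&(abs(P[...,2])<.01)]),4))
    k,l,st,c=cv2.connectedComponentsWithStats(dark)
    for i in range(1,k):
        if st[i,4]<150: continue
        Q=P[l==i]; h=np.percentile(Q[:,2],80); T=Q[abs(Q[:,2]-h)<.004]
        (cx,cy),r=cv2.minEnclosingCircle(T[:,:2].astype(np.float32))
        print(' ring px',c[i].round(),'top z',h.round(4),'c',round(cx,4),round(cy,4),'D',round(2*r,4),len(T))
    wh=(ok&(mn>120)&(mx-mn<30)&(P[...,2]<.08)&(P[...,2]>-.01)).astype(np.uint8)
    k,l,st,c=cv2.connectedComponentsWithStats(wh)
    for i in range(1,k):
        if st[i,4]<60: continue
        Q=P[l==i]; b=Q[(Q[:,2]<.012)]; f=Q[Q[:,2]>.045]
        rc=cv2.minAreaRect((b[:,:2]*1000).astype(np.float32)) if len(b)>5 else None
        print(' white px',c[i].round(),st[i,4],'zmax',Q[:,2].max().round(3),'deck rect mm',np.round(rc[0],1) if rc else 0,np.round(rc[1],1) if rc else 0,'ang',rc and round(rc[2],1),'fin',f[:,:2].mean(0).round(4) if len(f) else 0,len(f))
E
```

```text
scene table z -0.0004
 ring px [337. 164.] top z 0.1823 c 0.798 0.1655 D 0.1564 828
 ring px [262. 189.] top z 0.1405 c 0.6952 -0.0568 D 0.1233 528
 ring px [210. 244.] top z 0.1825 c 0.7743 -0.3099 D 0.1557 1407
 white px [288. 139.] 603 zmax 0.057 deck rect mm [463.4 294.8] [ 67.9 245.9] ang 66.4 fin [0.4166 0.3108] 29
 white px [166. 223.] 942 zmax 0.061 deck rect mm [ 502.7 -291. ] [ 63.3 238.8] ang 76.6 fin [ 0.4515 -0.2812] 42
 white px [358. 200.] 64 zmax 0.065 deck rect mm 0 0 ang None fin [0.8833 0.1946] 64
 white px [250. 219.] 103 zmax 0.052 deck rect mm 0 0 ang None fin [ 0.6419 -0.1008] 2
 white px [272. 212.] 145 zmax 0.046 deck rect mm 0 0 ang None fin [ 0.748  -0.0316] 2
 white px [209. 248.] 175 zmax 0.057 deck rect mm 0 0 ang None fin [ 0.7095 -0.2747] 174
 white px [222. 280.] 898 zmax 0.058 deck rect mm 0 0 ang None fin [ 0.8193 -0.3138] 895
side table z 0.0008
 ring px [261. 112.] top z 0.1836 c 0.7685 -0.3069 D 0.1545 385
 ring px [241. 158.] top z 0.1415 c 0.6922 -0.0514 D 0.1206 335
 ring px [176. 174.] top z 0.1835 c 0.795 0.1662 D 0.1574 766
 white px [256. 144.] 297 zmax 0.08 deck rect mm 0 0 ang None fin [ 0.7522 -0.2423] 250
 white px [314. 166.] 555 zmax 0.058 deck rect mm [ 523.2 -298.5] [ 64.3 206.4] ang 76.0 fin [ 0.4473 -0.278 ] 39
 white px [242. 185.] 311 zmax 0.08 deck rect mm [676.8  13.9] [ 4.4 58.4] ang 78.5 fin [ 0.685 -0.001] 76
 white px [181. 209.] 568 zmax 0.08 deck rect mm 0 0 ang None fin [0.7586 0.1969] 504
 white px [237. 274.] 1171 zmax 0.059 deck rect mm [483.4 281.8] [ 60.7 205.4] ang 67.0 fin [0.4115 0.3127] 70
```

The middle ring matches, with its top at 0.140 m and a diameter of 0.12 m. The tray fin is at about (0.449,-0.280), yaw about -14°. Next I'll measure the stand's yaw and refine the other positions.

```bash
cat >> h.py <<'E'
def cast(d,uv,z):
    K=d['camera_matrix'];r=R.from_rotvec(d['rotation']).as_matrix();uv=np.asarray(uv,float).reshape(-1,2)
    g=np.c_[(uv[:,0]-K[0,2])/K[0,0],-(uv[:,1]-K[1,2])/K[1,1],-np.ones(len(uv))]@r.T
    return d['position']+g*((z-d['position'][2])/g[:,2:])
E
python3 - <<'E'
from h import *
C=np.array([.6937,-.054])
for n in('scene','side'):
    d=load(n);P=cloud(d);px=d['pixels'].astype(int);mx=px.max(2)
    near=np.linalg.norm(P[...,:2]-C,axis=2)<.1
    # outer ring top contour
    m=(near&(mx<60)&(P[...,2]>.1365)).astype(np.uint8)
    cs,_=cv2.findContours(m,cv2.RETR_CCOMP,cv2.CHAIN_APPROX_NONE)
    for c in cs:
        if len(c)<25: continue
        q=cast(d,c,.14)[:,:2]*1000
        e=cv2.fitEllipse(q.astype(np.float32)); print(n,'ring top ellipse',np.round(e[0],1),np.round(e[1],1))
    # vertical face yaw from depth normals
    gu=np.gradient(P,axis=1);gv=np.gradient(P,axis=0);N=np.cross(gu,gv);L=np.linalg.norm(N,axis=2)+1e-12;N/=L[...,None]
    big=(np.linalg.norm(gu,axis=2)<.012)&(np.linalg.norm(gv,axis=2)<.012)
    for lab,z0,z1 in(('base',.004,.036),('cheek',.045,.115)):
        s=near&big&(abs(N[...,2])<.15)&(P[...,2]>z0)&(P[...,2]<z1)
        a=np.degrees(np.arctan2(N[...,1],N[...,0]))[s]%180
        Q=P[s]
        hist,ed=np.histogram(a,36,(0,180)); 
        for b in np.argsort(-hist)[:3]:
            t=(a>=ed[b]-3)&(a<ed[b]+8)
            am=np.median(a[t]);nn=np.array([np.cos(np.radians(am)),np.sin(np.radians(am))])
            print(n,lab,'normal yaw',am.round(1),t.sum(),'offset from C mm',np.round(np.percentile((Q[t,:2]-C)@nn*1000,[10,50,90]),1))
E
```

```text
scene ring top ellipse [696.4 -54.3] [113.4 114.3]
scene ring top ellipse [695.8 -54.4] [70.9 74.7]
scene base normal yaw 86.3 41 offset from C mm [-66.5 -62.3 -57.9]
scene base normal yaw 83.1 40 offset from C mm [-64.6 -62.  -60.2]
scene base normal yaw 78.7 32 offset from C mm [-64.7 -62.6 -60.2]
scene cheek normal yaw 78.6 86 offset from C mm [-55.6 -53.4  47.7]
scene cheek normal yaw 82.1 77 offset from C mm [-55.6 -54.1  47. ]
scene cheek normal yaw 74.7 50 offset from C mm [-56.8 -52.1  44.4]
side ring top ellipse [691.3 -50.5] [112.7 116.5]
side ring top ellipse [690.9 -50.6] [71.2 74.8]
side base normal yaw 77.7 32 offset from C mm [61.5 64.4 66.2]
side base normal yaw 177.0 20 offset from C mm [54.4 58.4 63.6]
side base normal yaw 164.0 24 offset from C mm [54.  62.9 65.8]
side cheek normal yaw 82.0 76 offset from C mm [-44.9  55.9  57.6]
side cheek normal yaw 78.2 70 offset from C mm [-45.7  55.7  58. ]
side cheek normal yaw 73.3 51 offset from C mm [-46.8  53.2  60.3]
```

```bash
python3 - <<'E'
from h import *
d=load('scene');a=cv2.resize(d['pixels'][155:255,210:310],(560,560),interpolation=cv2.INTER_CUBIC)
d=load('side');b=cv2.resize(d['pixels'][130:210,205:285],(230,230),interpolation=cv2.INTER_CUBIC)
o=np.zeros((560,790,3),np.uint8);o[:,:560]=a;o[:230,560:]=b
c=cv2.resize(load('scene')['pixels'][190:260,140:210],(230,230),interpolation=cv2.INTER_CUBIC);o[300:530,560:]=c
cv2.imwrite('pics/crop1.png',o)
E
```

```text
(no output)
```

View pics/crop1.png

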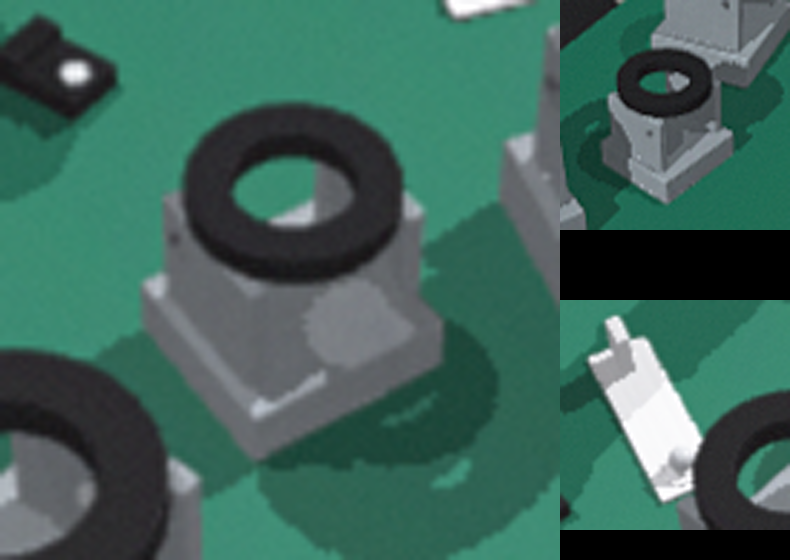

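The crop confirms that the opening between the cheeks runs roughly along x, with the ball in the pocket of the near tray. Next I'll fit lines for the stand and tray yaw.

```bash
python3 - <<'E'
from h import *
C=np.array([.6936,-.0525])
def line(Q):
    for _ in range(4):
        v=cv2.fitLine((Q*1000).astype(np.float32),cv2.DIST_HUBER,0,.01,.01).ravel()
        n=np.array([-v[1],v[0]]);r=(Q*1000-v[2:])@n;Q=Q[abs(r)<2.5*max(1,np.std(r))]
    return np.degrees(np.arctan2(v[1],v[0])*1) , len(Q), abs((C*1000-v[2:])@n), np.std(r)
for n,sg in(('scene',-1),('side',1)):
    d=load(n);P=cloud(d);px=d['pixels'].astype(int);sat=px.max(2)-px.min(2)
    Q=P[(np.linalg.norm(P[...,:2]-C,axis=2)<.1)&(sat<25)&(px.max(2)>70)]
    a=np.radians(-10);X=np.array([np.cos(a),np.sin(a)]);Y=np.array([-X[1],X[0]])
    y=(Q[:,:2]-C)@Y*sg;x=(Q[:,:2]-C)@X
    for lab,z0,z1,o in(('cheek',.048,.112,.057),('base',.005,.035,.065)):
        s=(Q[:,2]>z0)&(Q[:,2]<z1)&(abs(y-o)<.012)&(abs(x)<(.035 if lab=='cheek' else .05))
        print(n,lab,np.round(line(Q[s,:2]),2))
    # tray deck
    px=d['pixels'].astype(int);mn=px.min(2)
    for nm,c,a in(('load',(.522,-.298),-14),):
        u=np.array([np.cos(np.radians(a)),np.sin(np.radians(a))]);w=np.array([-u[1],u[0]])
        D=P[...,:2]-c
        s=(abs(D@u)<.115)&(abs(D@w)<.045)&(sat<25)&(mn>120)&(P[...,2]<.011)&(P[...,2]>.002)
        k,l,st,_=cv2.connectedComponentsWithStats(s.astype(np.uint8));s=l==1+np.argmax(st[1:,4])
        uv=np.argwhere(s)[:,::-1];q=cast(d,uv,.006)[:,:2]
        r=cv2.minAreaRect((q*1000).astype(np.float32));print(n,nm,np.round(r[0],1),np.round(r[1],1),r[2])
        s=(abs(D@u)<.115)&(abs(D@w)<.045)&(sat<25)&(mn>80)&(P[...,2]>.051)&(P[...,2]<.062)&(D@u<0)
        q=cast(d,np.argwhere(s)[:,::-1],.056)[:,:2];r=cv2.minAreaRect((q*1000).astype(np.float32));print('  fin top',np.round(r[0],1),np.round(r[1],1),r[2],len(q))
s=readout.observe();T=R.from_rotvec(s['ee_rot']).as_matrix();print(T.round(3).tolist(),s['position'])
E
```

```text
scene cheek [ -8.82 159.    55.78   0.94]
scene base [ -8.96 100.    63.72   0.98]
scene load [ 522.1 -297. ] [ 60.8 200.5] 76.32035064697266
  fin top [ 450.  -280.7] [14.  33.3] 75.5844497680664 35
side cheek [ -8.64 164.    54.84   1.21]
side base [ -8.34 105.    62.9    1.22]
side load [ 520.5 -295.7] [ 66.  199.6] 76.58135986328125
  fin top [ 448.2 -279.5] [17.9 33.8] 79.8604507446289 29
[[0.923, 0.386, -0.001], [0.386, -0.923, 0.001], [-0.0, -0.001, -1.0]] [ 0.24073326 -0.57628548  0.2260244 ]
```

The stand yaw is -8.7° with the gauge axis at (0.6936,-0.0525). The tray yaw is -13.6° with the fin at (0.449,-0.2795). The first move takes the gripper to hover above the fin.

```bash
python3 -m creep '[[0.5,-0.3,0,0,1],[0.7,-0.44,0,0,1],[0.7,-0.44,0,0,1],[0.7,-0.44,0,0,1],[0.7,-0.44,0.2,0,1],[0.7,-0.44,0.3,0,1],[0.7,-0.44,0.3,0,1],[0.7,-0.44,0.3,0,1],[0.7,-0.44,0.3,0,1],[0.7,-0.44,0.3,0,1],[0.5,-0.35,0.3,0,1],[0.37,-0.23,0.2,0,1]]' 50
python3 -m creep '[[0,0,0,0.75,1],[0,0,0,0.83,1],[0,0,0,0.83,1],[0,0,0,0.83,1],[0,0,0,0.83,1],[0,0,0,0.83,1],[0,0,0,0.83,1],[0,0,0,0.83,1],[0,0,0,0.83,1],[0,0,0,0.83,1],[0,0,0,0.83,1],[0,0,0,0,1]]'
cat >> h.py <<'E'
def go(x,y,z,yaw):
    "remaining tool-axis shift (units of 4 cm) and turn (units of 4 deg)"
    s=readout.observe();T=R.from_rotvec(s['ee_rot']).as_matrix();q=np.degrees(np.arctan2(T[1,0],T[0,0]))
    print('t',round(s['clock'],2),'pos',s['position'].round(4),'yaw',q.round(2),'width',round(float(s['width']),3),'gf',s['gripper_force'],'F',s['force'].round(1),'zaxis',T[:,2].round(3))
    print('shift units',((np.array([x,y,z])-s['position'])@T/.04).round(3),'turn units',round(-((yaw-q+180)%360-180)/4,3))
E
python3 - <<'E'
from h import *
go(.449,-.2795,.12,-13.6)
d=grab('wrist');cv2.imwrite('pics/w1.png',d['pixels']);print(d['camera_matrix'].tolist(),d['position'],d['rotation'])
E
```

```text
clock: 1.6
position: [0.45, -0.2773, 0.1382]
ee_rot: [-3.079, -0.621, 0.0]
force: [0.0, -0.6, -0.4]
width: 1.003
gripper_force: 0.0
clock: 3.1
position: [0.4494, -0.2794, 0.1388]
ee_rot: [3.12, -0.369, -0.0]
force: [0.4, -0.0, -0.6]
width: 1.003
gripper_force: 0.0
t 3.1 pos [ 0.4494 -0.2794  0.1388] yaw -13.5 width 1.003 gf 0.0 F [ 0.4 -0.  -0.6] zaxis [-0. -0. -1.]
shift units [-0.01   0.004  0.47 ] turn units 0.024
[[297.3186396354542, 0.0, 251.25894999161045], [0.0, 297.3186396354542, 188.00956828249625], [0.0, 0.0, 1.0]] [ 0.53083984 -0.29862995  0.29547224] [-0.22045318  0.27975663 -1.790791  ]
```

View pics/w1.png

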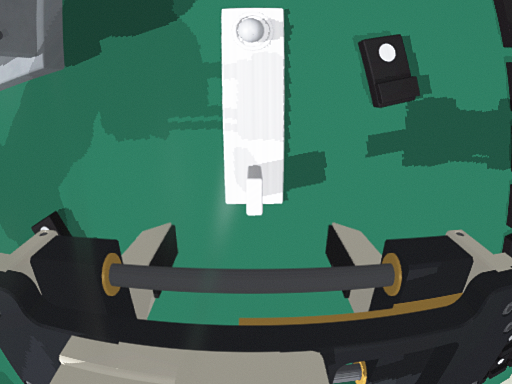

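The wrist view shows the tray aligned upright in the picture, with its fin top at about (254,196) and the ball at (251,29) in the pocket. I'll check the fin's position through the fisheye model.

```bash
cat >> h.py <<'E'
def fcast(d,uv,z):
    K=d['camera_matrix'];q=(np.asarray(uv,float).reshape(-1,2)-K[:2,2])/K[0,0];r=np.linalg.norm(q,axis=1)
    s=(np.sin(r)/r)[:,None]*q;g=np.c_[s[:,0],-s[:,1],-np.cos(r)]@R.from_rotvec(d['rotation']).as_matrix().T
    return d['position']+g*((z-d['position'][2])/g[:,2:])
E
python3 - <<'E'
from h import *
d=load('wrist')
print('fin top corners',fcast(d,[[247,178],[262,178],[247,214],[262,214]],.056)[:,:2].round(4).tolist())
print('deck edges',fcast(d,[[222,9],[283,9],[225,203],[283,203]],.006)[:,:2].round(4).tolist())
print('ball',fcast(d,[251,29],.018).round(4), 'tip ref pads',fcast(d,[[176,226],[327,226]],.1388).round(4).tolist())
E
```

```text
fin top corners [[0.4657, -0.2793], [0.4627, -0.2915], [0.434, -0.2715], [0.4309, -0.2842]]
deck edges [[0.6226, -0.2919], [0.609, -0.3488], [0.4312, -0.2465], [0.417, -0.3053]]
ball [[ 0.5926 -0.3133  0.018 ]] tip ref pads [[0.4695, -0.2379, 0.1388], [0.4485, -0.3251, 0.1388]]
```

```bash
python3 -m creep '[[0,0.03,0.3,0,1],[0,0,0.4,0,1],[0,0,0.4,0,1],[0,0,0.4,0,1],[0,0,0.4,0,1],[0,0,0.4,0,1],[0,0,0.3,0,1],[0,0,0.2,0,1],[0,0,0.15,0,1],[0,0,0.1,0,1],[0,0,0,0,1]]' 50
python3 -c "
from h import *
go(.4485,-.2805,.017,-13.6)"
```

```text
clock: 4.53
position: [0.4491, -0.281, 0.0167]
ee_rot: [3.12, -0.37, -0.0]
force: [-1.0, -0.7, -0.8]
width: 0.999
gripper_force: 0.0
t 4.53 pos [ 0.4491 -0.281   0.0167] yaw -13.53 width 0.999 gf 0.0 F [-1.  -0.7 -0.8] zaxis [-0.  0. -1.]
shift units [-0.017 -0.008 -0.008] turn units 0.018
```

```bash
python3 -m creep '[[0,0,0,0,0.7],[0,0,0,0,0.5],[0,0,0,0,0.4],[0,0,0,0,0.3],[0,0,0,0,0.25],[0,0,0,0,0.2],[0,0,0,0,0.16],[0,0,0,0,0.12],[0,0,0,0,0],[0,0,0,0,0],[0,0,0,0,0],[0,0,0,0,0]]' 55
python3 -m creep '[[0,0,-0.03,0,0],[0,0,-0.06,0,0],[0,0,-0.1,0,0],[0,0,-0.15,0,0],[0,0,-0.15,0,0],[0,0,-0.15,0,0],[0,0,-0.15,0,0],[0,0,-0.15,0,0],[0,0,-0.1,0,0],[0,0,-0.06,0,0],[0,0,0,0,0],[0,0,0,0,0]]'
python3 - <<'E'
from h import *
go(.4485,-.2805,.1,-13.6)
d=grab('wrist');cv2.imwrite('pics/w2.png',d['pixels'])
E
```

```text
clock: 6.02
position: [0.4491, -0.281, 0.0167]
ee_rot: [3.12, -0.37, -0.0]
force: [-0.4, -1.0, 0.2]
width: 0.151
gripper_force: 55.0
clock: 7.52
position: [0.449, -0.2809, 0.0605]
ee_rot: [-3.12, 0.37, 0.001]
force: [0.2, 0.4, -2.8]
width: 0.148
gripper_force: 55.0
t 7.53 pos [ 0.449  -0.2809  0.0605] yaw -13.53 width 0.148 gf 54.99715268611908 F [ 0.2  0.4 -2.8] zaxis [-0.  0. -1.]
shift units [-0.015 -0.007 -0.986] turn units 0.018
```

View pics/w2.png

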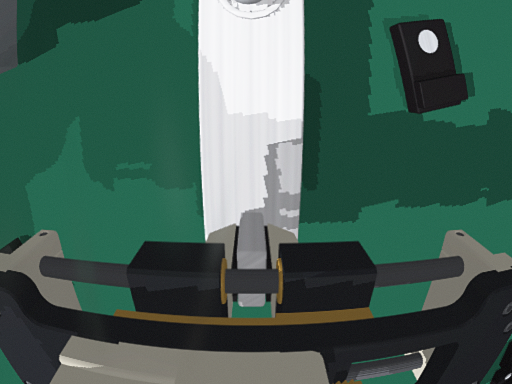

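The tray is gripped and lifted, with the pocket rim and ball at the top edge, around (250,8). I'll check its tilt from depth.

```bash
cat >> h.py <<'E'
def tray(n,c,yaw,zt,save=None):
    "deck plane (tilt) of held tray around centre c"
    d=grab(n);P=cloud(d);px=d['pixels'].astype(int)
    a=np.radians(yaw);u=np.array([np.cos(a),np.sin(a)]);w=np.array([-u[1],u[0]]);D=P[...,:2]-c;x=D@u;y=D@w
    s=(abs(x)<.11)&(abs(y)<.035)&(px.max(2)-px.min(2)<30)&(px.min(2)>110)&(abs(P[...,2]-zt)<.03)&~((x<-.04)&(P[...,2]>zt+.006+.1*abs(x)))&~((abs(x-.075)<.024)&(abs(y)<.024))
    A=np.c_[x[s],y[s],np.ones(s.sum())];z=P[...,2][s];k=np.ones(len(z),bool)
    for _ in range(5):
        f=np.linalg.lstsq(A[k],z[k],rcond=None)[0];r=z-A@f;k=abs(r)<.004
    q=(P[s][k][:,:2]*1000).astype(np.float32);rc=cv2.minAreaRect(q)
    print(n,'slope deg x,y',np.degrees(f[:2]).round(2),'deck top z at centre',f[2].round(4),'n',k.sum(),'rect',np.round(rc[0],1),np.round(rc[1],1),round(rc[2],1))
    b=(abs(x-.075)<.024)&(abs(y)<.024)&(P[...,2]>zt+.012+f[0]*.075);print('  ball pts',b.sum(),P[b].mean(0).round(4) if b.any() else '', 'top',P[b][:,2].max().round(4) if b.any() else '')
    if save: cv2.imwrite(save,d['pixels'])
E
python3 - <<'E'
from h import *
for n in('scene','side'): tray(n,(.5205,-.298),-13.6,.05)
E
```

```text
scene slope deg x,y [0.26 1.  ] deck top z at centre 0.0491 n 603 rect [ 521.1 -296.7] [ 59.9 203. ] 76.6
  ball pts 44 [ 0.5958 -0.3137  0.0685] top 0.0736
side slope deg x,y [-0.22  1.59] deck top z at centre 0.0502 n 235 rect [ 521.7 -296.3] [ 62.4 204.1] 76.7
  ball pts 23 [ 0.59   -0.3099  0.0686] top 0.0762
```

The tray is level within about 1°. I'll lift it and carry it smoothly to 14 cm in front of the gauge point, at TCP (0.408,-0.009), then turn to -8.7°.

```bash
python3 -m creep '[[-0.04,-0.1,-0.03,0,0],[-0.08,-0.2,-0.05,0,0],[-0.12,-0.3,-0.05,0,0],[-0.16,-0.4,-0.05,0,0],[-0.16,-0.4,-0.05,0,0],[-0.16,-0.4,-0.05,0,0],[-0.16,-0.4,-0.05,0,0],[-0.16,-0.4,-0.05,0,0],[-0.16,-0.4,-0.05,0,0],[-0.16,-0.4,-0.05,0,0],[-0.16,-0.4,-0.03,0,0],[-0.16,-0.4,-0.02,0,0]]'
python3 -m creep '[[-0.16,-0.4,0,0,0],[-0.16,-0.4,0,0,0],[-0.16,-0.4,0,0,0],[-0.16,-0.4,0,0,0],[-0.12,-0.27,0,0,0],[-0.08,-0.2,0,0,0],[-0.04,-0.1,0,0,0],[0,0,0,-0.1,0],[0,0,0,-0.2,0],[0,0,0,-0.2,0],[0,0,0,-0.2,0],[0,0,0,-0.2,0]]'
python3 -m creep '[[0,0,0,-0.2,0],[0,0,0,-0.1,0],[0,0,0,0,0],[0,0,0,0,0]]'
python3 - <<'E'
from h import *
go(.4079,-.0088,.0818,-8.7)
p=readout.observe()['position']
u=np.array([.9885,-.1513])
for n in('scene','side'): tray(n,p[:2]+.074*u,-8.7,.071,f'pics/{n}3.png')
a=cv2.imread('pics/scene3.png')[100:300,130:400];b=cv2.imread('pics/side3.png')[80:280,150:420]
cv2.imwrite('pics/c3.png',cv2.resize(np.vstack([a,b]),None,fx=1.5,fy=1.5))
E
```

```text
clock: 9.18
position: [0.4229, -0.1008, 0.0821]
ee_rot: [-3.12, 0.37, -0.0]
force: [-0.6, -0.5, -2.5]
width: 0.15
gripper_force: 55.0
clock: 10.68
position: [0.4092, -0.0094, 0.0819]
ee_rot: [3.13, -0.271, 0.0]
force: [-0.2, -0.4, -3.5]
width: 0.148
gripper_force: 55.0
clock: 11.18
position: [0.4092, -0.0093, 0.0819]
ee_rot: [3.132, -0.239, 0.0]
force: [-0.3, -0.5, -3.2]
width: 0.145
gripper_force: 55.0
t 11.18 pos [ 0.4092 -0.0093  0.0819] yaw -8.73 width 0.145 gf 54.997215270996094 F [-0.3 -0.5 -3.2] zaxis [ 0. -0. -1.]
shift units [-0.033 -0.007  0.003] turn units -0.008
scene slope deg x,y [ 0.35 -0.72] deck top z at centre 0.0708 n 475 rect [484.6 -20. ] [ 63.3 200. ] 81.6
  ball pts 33 [ 0.5587 -0.032   0.0901] top 0.0969
side slope deg x,y [-0.11 -0.49] deck top z at centre 0.0716 n 251 rect [480.6 -20.6] [ 62.8 196.7] 81.5
  ball pts 32 [ 0.5518 -0.0271  0.0904] top 0.0964
```

View pics/c3.png

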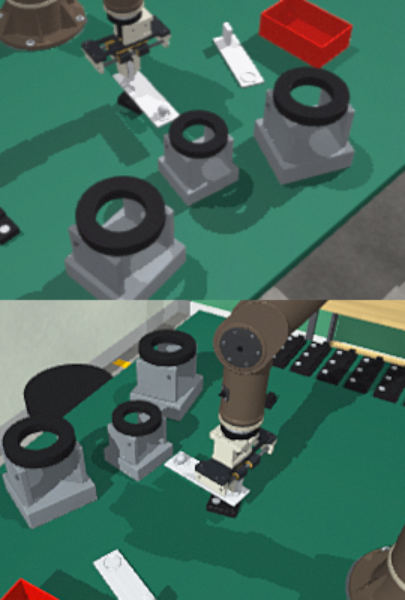

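The tray is in line in front of the opening, level, with the ball in the pocket. The remaining distance is 138 mm straight along tool x with about 0 mm sideways, so I'll slide it in.

```bash
python3 -m creep '[[0.05,0,0,0,0],[0.1,0,0,0,0],[0.15,0,0,0,0],[0.2,0,0,0,0],[0.2,0,0,0,0],[0.2,0,0,0,0],[0.2,0,0,0,0],[0.2,0,0,0,0],[0.2,0,0,0,0],[0.15,0,0,0,0],[0.1,0,0,0,0],[0.05,0,0,0,0]]'
python3 - <<'E'
from h import *
go(.5463,-.030,.0818,-8.7)
p=readout.observe()['position']
u=np.array([.9885,-.1513])
for n in('scene','side'): tray(n,p[:2]+.074*u,-8.7,.071)
E
```

```text
clock: 12.78
position: [0.4804, -0.0202, 0.0819]
ee_rot: [3.132, -0.239, -0.0]
force: [-0.7, 0.3, -3.4]
width: 0.148
gripper_force: 55.0
t 12.78 pos [ 0.4804 -0.0202  0.0819] yaw -8.73 width 0.148 gf 54.99704360961914 F [-0.7  0.3 -3.4] zaxis [-0. -0. -1.]
shift units [ 1.664 -0.009  0.002] turn units -0.007
scene slope deg x,y [-0.09 -0.92] deck top z at centre 0.0707 n 440 rect [553.6 -30. ] [ 61.4 203.5] 81.2
  ball pts 62 [ 0.6435 -0.0448  0.1357] top 0.144
side slope deg x,y [ 0.05 -0.14] deck top z at centre 0.0715 n 222 rect [553.3 -31.1] [ 61.5 201.9] 81.0
  ball pts 108 [ 0.6358 -0.0411  0.1227] top 0.1439
```

```bash
python3 -m creep '[[0.05,0,0,0,0],[0.1,0,0,0,0],[0.15,0,0,0,0],[0.2,0,0,0,0],[0.2,0,0,0,0],[0.2,0,0,0,0],[0.2,0,0,0,0],[0.2,0,0,0,0],[0.15,0,0,0,0],[0.12,0,0,0,0],[0.06,0,0,0,0],[0.03,0,0,0,0]]'
python3 -m creep '[[0,0,0,0,0],[0,0,0,0,0],[0,0,0,0,0],[0,0,0,0,0]]'
python3 - <<'E'
from h import *
go(.5463,-.030,.0818,-8.7)
p=readout.observe()['position']
u=np.array([.9885,-.1513])
for n in('scene','side'): tray(n,p[:2]+.074*u,-8.7,.071,f'pics/{n}4.png')
a=cv2.imread('pics/scene4.png')[150:250,210:310];b=cv2.imread('pics/side4.png')[130:210,205:285]
cv2.imwrite('pics/c4.png',np.hstack([cv2.resize(x,(400,400),interpolation=cv2.INTER_CUBIC) for x in(a,b)]))
E
```

```text
clock: 14.38
position: [0.5459, -0.0303, 0.0819]
ee_rot: [3.132, -0.239, -0.0]
force: [-0.8, -0.1, -3.8]
width: 0.152
gripper_force: 55.0
clock: 14.88
position: [0.5459, -0.0303, 0.082]
ee_rot: [3.132, -0.239, 0.0]
force: [0.1, 0.3, -3.1]
width: 0.15
gripper_force: 55.0
t 14.88 pos [ 0.5459 -0.0303  0.082 ] yaw -8.73 width 0.15 gf 54.9969881772995 F [ 0.1  0.3 -3.1] zaxis [ 0. -0. -1.]
shift units [ 0.008 -0.008  0.004] turn units -0.006
scene slope deg x,y [ 0.25 -0.81] deck top z at centre 0.0706 n 284 rect [619.5 -39.4] [ 62.3 201.8] 81.8
  ball pts 2 [ 0.6669 -0.0716  0.1308] top 0.1343
side slope deg x,y [ 0.2  -0.09] deck top z at centre 0.0717 n 176 rect [593.4 -27.9] [154.1  56.8] 0.6
  ball pts 1 [ 0.7132 -0.0768  0.1345] top 0.1345
```

View pics/c4.png

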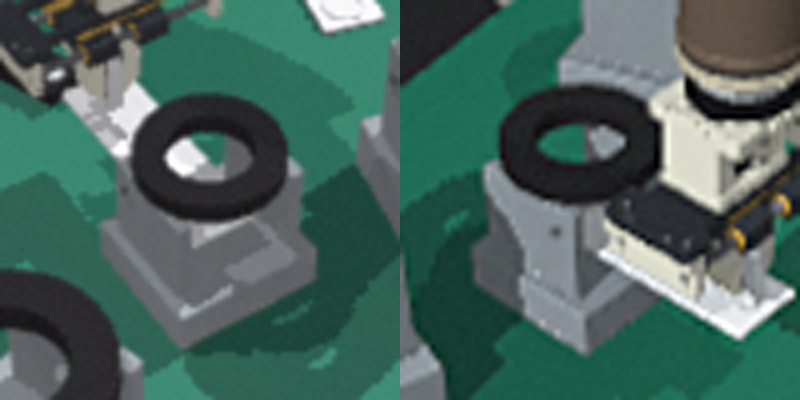

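In this crop the tray runs in through the opening under the ring, with its tip just visible behind the ring at (215,235). The measured pocket is at (0.694,-0.051), about 2 mm from the gauge axis. The deck top is at 0.071 m as required, the tray is level and there is no contact force, so I'll hand it in.

```bash
python3 -c "
from cell import sign_off
print(sign_off())"
```

```text
the job is handed in; nothing more can be done
None
```

I handed the job in with the loaded tray held level and still in the 120 mm-ring stand, its pocket measured within about 2 mm of the ring lamp's axis and at pointer height. The ball was last seen in the pocket just before the slide-in (the ring hides it now), no contact force showed on the wrist, and no verdict was returned.

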